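# Close the lamp-bay flap and set its push rivets

### The arm

A 6-joint arm with a two-finger parallel gripper is mounted at the origin on the work surface. World frame = base frame: x ahead of the robot, y to its left, z up, the work surface at z = 0. Lengths are in m, angles in rad, forces in N, time in s.
With the tool pointing down it reaches from about 0.425 to 0.925 m from the base axis. Payload 12.5 kg.
Tool frame: the origin (TCP) lies midway between the tips of the shut fingers; the grasp point (between the pads) lies 19 mm behind it (bot.grip_depth is the distance from the TCP to the grasp point, in m); z points along the fingers, y is the line along which they close (so a half turn about z gives the same grasp; the last joint's range is limited). The gripper opens to 85 mm and grips with 20 to 120 N. Pads are 22 mm wide; open, the fingers measure 114 mm over their backs; the gripper's body (76 mm by 85 mm) begins 54 mm behind the grasp point. The pads swing forward as they close: fully open they stand 13 mm farther back than shut.
Start: joints at [-1.446, 0.491, 1.559, -0, 1.092, -0.106], TCP at [0.143, -0.608, 0.231] pointing down, gripper open.
Joint ranges: [-3.1, 3.1], [-0.84, 2.19], [0.05, 2.79], [-1.13, 4.28], [0.06, 2.93], [-2.69, 2.69]. Speed limits (rad/s): [2.22, 2.22, 2.79, 3.14, 3.14, 3.14].

### API

Orientations are given as a unit quaternion [w, x, y, z].
In Python, from rig import bot gives the robot as it stands.
- The arm moves only by the shell command python3 -m inch 'ROWS' [FORCE]. ROWS is JSON, a list of rows, each an object of numbers: "tx", "ty", "tz": the shift along the tool's x, y, z in mm; "spin": the turn about the tool's z in rad; "fingers": the finger opening in mm, from 0 to 85.4. In form: [{"tx": .., "ty": .., "tz": .., "spin": .., "fingers": ..}, ...]. A call has 1 to 20 rows; each row is the pose to reach, as a shift and turn from the pose commanded when the call began, along the tool's axes at that moment; what a row does not reach only later rows make up. A row lasts 1/12 s, in which the tool goes at most 41.7 mm and 7.16 degrees, less where a joint would pass 70% of its speed; a pose out of reach is approached as far as the arm can. A call with a gripper value outside its range is refused whole. The fingers move at their own pace and stop on an object; FORCE is the grip in N (left out, the last holds). Time passes only in rows, so rows that repeat a pose let the fingers close. It gives the time, the measured TCP pose, the force, the opening and the grip force at its end, in the units of the state.
- bot.observe(): the state, without advancing time (a new reading comes with each control period).
- bot.camera(name): name is "side" or "top" or "wrist"; returns (picture, depth): 480x640x3 uint8, red, green, blue; 480x640 float32, m along the optical axis (not along the pixel's ray), 0 where there is no reading.
- bot.calibration(name): a dict with "fx", "fy", "cx", "cy" (pixels), "T" (4x4, takes a point from camera to world coordinates). Camera axes: x right, y up, looking along -z (the intrinsics and any distortion apply to the point x, -y, -z); pixel columns grow to the right and rows downward; lengths in m; the calibration is good to about 2 mm. The wrist camera is an equidistant fisheye: a pixel r from the principal point sees the ray r / f radians off the axis. A picture is of the moment at which its call begins: read the wrist's pose just before it. calibration takes no time and is no camera call; for the wrist camera it gives the pose at the moment of the call.
- bot.finish_job(): hands the job in; it is judged then, once.
Trained networks look in the newest picture that a camera, given by its name, has taken for a name from the list of things; names that differ only in an ending like _2 or _b are one class to them, and where a whole thing is asked for, a point or a joint stands for the part that bears it (a point fixed in the world has none). Each returns a list of dicts, best first, with "conf" (0 to 1); they miss things now and then, are a little off and sometimes report something else, mostly with a low value. They report only what shows in the picture. A call takes as long as a camera call.
- bot.cut_out(label, camera): "pixels" (480x640 bool, what is visible of it) and "rect" ([centre column, centre row, width, height] in pixels, round what is visible of it).
- bot.tip_of(label, camera): "centre" ([column, row] in pixels: a listed point, or the origin of a listed thing).
The state is a dict: "clock": time; "joint_pos": joint angles; "qd": joint speeds; "effort": joint torques, N m; "tcp_pos": TCP position; "tcp_rot": TCP orientation; "wrist_force": force on the tool from outside, world axes, zero at the start; "ft_torque": the same for the moment, N m; "width": finger opening in m; "finger_force": force on a finger pad.
Only numpy, scipy, OpenCV 4.12 (cv2) and the standard library are available. Lean on these libraries where they do the work, as an engineer would, in place of code of your own. Each camera call takes 0.05 s, during which the arm holds its last target. There are 200 camera calls.

### The job

The lamp-bay flap of the microscope lamp supply has been left open. Swing the flap down until it is shut, and only then push the centre pins of both its plastic rivets down flush with their collars, so that the flap is fixed. Leave the bottle, the dish and the carton around it where they stand.

Things in the scene. Friction and masses are not known exactly. Their poses are not given: they have to be found in the camera images.
- lamp_unit: White bench instrument, a box 200 (x) x 260 (y) x 70 mm high, fixed to the bench. Origin: centre of its underside, on the bench. Its +x axis points from its front (dimmer knob, facing the robot at yaw 0) to its back. In its top a lamp bay, opening 100 x 160 mm, centred on the origin's x and y.
- flap (a joint): Hinge angle, rad, of the aluminium flap over the lamp bay: 0 = shut, level on the unit's top; grows as the front edge rises; starts at 0.45 to 0.95, stop at 1.2. Flap 140 mm from hinge to front edge, 170 wide, 6 thick, 0.15 kg, hinged along the unit's y at its back edge. Stiff hinge (0.18 N m): stays where left, closes when pushed from above with a few newtons.
- flap_hinge (a point): Middle of the flap's hinge edge, on its upper face: 77 mm behind the unit's origin (its +x) and, when shut, 76.5 mm above the bench.
- flap_mid (a point): Centre of the flap's upper (outer) face, 70 mm from the hinge edge; moves with the flap. Bare flat metal within 35 mm of it.
- pin_left (a joint): Travel of the left (+y) rivet's centre pin, m: 0 = fully up (head 9.5 mm proud of the collar), 0.009 = home (0.5 mm proud: flush); starts at 0 to 0.002. Slides square to the flap against 6 N of friction and stays where pushed. A fingertip wider than the pin, pressed down on to the collar, brings it home.
- pin_left_top (a point): Centre of the top of the left pin's head: black plastic, 12 mm across, in a grey plastic collar 26 mm across and 3 mm high on the flap. Rivet axis 132 mm from the hinge edge, 55 mm to the +y side of the flap's middle. Flap shut: collar's top 79.5 mm above the bench, this point 89 mm minus the pin's travel.
- pin_right (a joint): The same for the right (-y) rivet's pin.
- pin_right_top (a point): Centre of the top of the right pin's head: the same, 55 mm to the -y side of the flap's middle.
- bottle: White plastic bottle, 56 mm across, 130 mm high, beside the unit on its +y side; origin at the centre of its underside. Bystander.
- dish: White ceramic dish, 90 mm across, 30 mm high, on the unit's -y side; origin at the centre of its underside. Bystander.
- carton: Small cardboard carton 50 x 70 x 45 mm high, behind the unit; origin at the centre of its underside. Bystander.

How it is judged:
On the way, in this order (a step that is already met when the one before it is completed fails the run):
1. the flap is shut (value of joint flap below 0.05 rad), for 0.1 s.
2. both rivet pins are flush (value of joint each of pin_left, pin_right above 0.0072 m), for 0.2 s.
At the end, for the whole second after the job is handed in: The flap is shut (within 0.05 rad) and both pins have been pushed in at least 7.2 of their 9 mm (all of step 2 and value of joint flap below 0.05 rad); the robot touches nothing.
It fails at once if a pin driven more than 5 mm in while the flap was still open by more than 0.12 rad (value of joint flap above 0.12 rad and value of joint any of pin_left, pin_right above 0.005 m).
It fails at once if the bottle, dish or carton shifted by more than 25 mm (distance of any of bottle, dish, carton from where it was at the start of the episode above 0.025 m).
It fails at once if the bottle knocked over (angle between bottle's own z axis and vertical above 0.4 rad).
It also fails if it takes over 45 s, if anything falls off the work surface, if the arm or the gripper's body presses on something with over 40 N, if the wrist force passes 120 N, or if a joint passes its speed limit or range.

## Working session

There is one attempt and no reset: what is moved stays moved. The work goes in short steps, Python scripts to look and compute and a shell command to move; the robot and the scene stay as the last step left them, time stands still between calls to the robot, and variables do not carry over. Pictures are saved under pics/ and viewed, at most 10 in all, crops included, and the job is handed in when it is done.

```bash
mkdir -p pics
cat > h.py <<'E'
import numpy as np, cv2
from rig import bot
def world(cam,u,v,d,c=None):
    c=c or bot.calibration(cam)
    p=np.array([(u-c['cx'])/c['fx']*d,-(v-c['cy'])/c['fy']*d,-d,1.])
    return (np.array(c['T'])@p)[:3]
def cloud(cam,D):
    c=bot.calibration(cam);v,u=np.mgrid[:480,:640]
    P=np.stack([(u-c['cx'])/c['fx']*D,-(v-c['cy'])/c['fy']*D,-D,np.ones_like(D)],-1)
    return (P@np.array(c['T']).T)[...,:3]
E
python3 - <<'E'
from h import *
np.set_printoptions(precision=3,suppress=True)
ims=[]
for cam in('top','side'):
    im,D=bot.camera(cam);ims.append(im);C=cloud(cam,D)
    print(cam,{k:v for k,v in bot.calibration(cam).items() if k!='T'})
    for l in('lamp_unit','flap','pin_left_top','pin_right_top','bottle','dish','carton','flap_hinge','flap_mid'):
        for r in bot.tip_of(l,cam)[:2]:
            u,v=r['centre'];i,j=int(round(v)),int(round(u))
            p=C[min(max(i,0),479),min(max(j,0),639)]
            print(l,round(r['conf'],2),np.round([u,v]),p)
o=cv2.resize(np.hstack(ims),(800,300));cv2.imwrite('pics/a.png',o[...,::-1])
s=bot.observe();print(s['clock'],s['tcp_pos'],s['tcp_rot'],s['width'])
E
```

```text
top {'fx': 585.2976269220304, 'fy': 585.2976269220304, 'cx': 333.6359187422506, 'cy': 237.0658588535625}
lamp_unit 0.85 [410. 284.] [ 0.532 -0.126  0.135]
lamp_unit 0.25 [450. 285.] [ 0.528 -0.198  0.151]Traceback (most recent call last):
  File "<stdin>", line 8, in <module>
ValueError: it knows: bottle, carton, dish, flap_hinge, flap_mid, lamp_unit, pin_left_top, pin_right_top
```

Run:
```python
from h import *
np.set_printoptions(precision=3,suppress=True)
ims=[]
for cam in('top','side'):
    im,D=bot.camera(cam);ims.append(im);C=cloud(cam,D)
    for l in('lamp_unit','pin_left_top','pin_right_top','bottle','dish','carton','flap_hinge','flap_mid'):
        for r in bot.tip_of(l,cam)[:2]:
            u,v=r['centre'];i,j=int(round(v)),int(round(u))
            print(cam,l,round(r['conf'],2),np.round([u,v]),C[min(max(i,0),479),min(max(j,0),639)])
    np.savez(cam,C=C,im=im)
o=cv2.resize(np.hstack(ims),(800,300),interpolation=cv2.INTER_AREA);cv2.imwrite('pics/a.png',o[...,::-1])
s=bot.observe();print(s['clock'],s['tcp_pos'],s['tcp_rot'],s['width'])
```

```text
top lamp_unit 0.77 [408. 282.] [ 0.536 -0.122  0.132]
top pin_left_top 0.43 [389. 291.] [ 0.517 -0.083  0.157]
top pin_right_top 0.4 [451. 286.] [ 0.525 -0.198  0.16 ]
top bottle 0.56 [300. 302.] [0.501 0.083 0.131]
top dish 0.75 [500. 261.] [ 0.594 -0.34   0.007]
top carton 0.82 [425. 191.] [ 0.741 -0.179  0.041]
top flap_hinge 0.77 [407. 239.] [ 0.631 -0.132  0.072]
top flap_mid 0.98 [415. 270.] [ 0.562 -0.139  0.115]
side lamp_unit 0.94 [419. 230.] [ 0.534 -0.123  0.017]
side pin_right_top 0.54 [451. 165.] [ 0.524 -0.193  0.156]
side bottle 0.86 [377. 308.] [0.498 0.11  0.033]
side dish 0.59 [435. 173.] [ 0.551 -0.189  0.125]
side carton 0.98 [353. 184.] [ 0.729 -0.155  0.026]
side flap_hinge 0.61 [385. 187.] [ 0.64  -0.146  0.07 ]
side flap_mid 0.74 [417. 184.] [ 0.57  -0.151  0.111]
1.0 [ 0.143 -0.608  0.231] [ 0.     0.993  0.115 -0.   ] 0.08522231177383072
```

View pics/a.png

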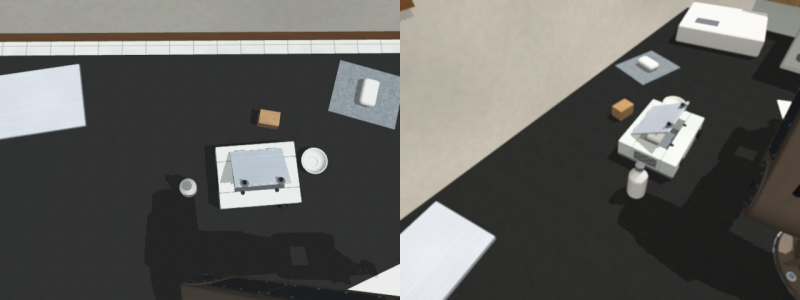

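The picture shows the unit at about (515,350) in the full top image, yawed only slightly. The flap stands open, with two dark rivets near its front edge at about (389,291) and (451,286). The bottle is on the left, the dish on the right and the carton behind.

Run:
```python
from h import *
np.set_printoptions(precision=4,suppress=True)
C=np.load('top.npz')['C']; im=np.load('top.npz')['im']
x,y,z=C[...,0],C[...,1],C[...,2]
roi=(x>.38)&(x<.72)&(y>-.30)&(y<.05)&(z>.055)&(z<.2)
m=roi&(im.min(-1)>60)
r=cv2.minAreaRect(C[roi][:,:2].astype(np.float32)*1000);print('rect',r)
t=roi&(z<.08)
print('top z',np.median(z[t]));r=cv2.minAreaRect(C[t][:,:2].astype(np.float32)*1000);print(r)
# flap plane from region around mid
c=np.array([.562,-.139]);f=roi&(np.hypot(x-c[0],y-c[1])<.035);P=C[f]
A=np.c_[P[:,:2],np.ones(len(P))];k=np.linalg.lstsq(A,P[:,2],rcond=None)[0]
n=np.array([-k[0],-k[1],1]);n/=np.linalg.norm(n);print('n',n,'ang',np.arccos(n[2]),'dir',np.arctan2(n[1],n[0]), 'res',np.std(A@k-P[:,2]))
o=cv2.resize(im[200:360,320:520],(800,640))[:600];cv2.imwrite('pics/b.png',o[...,::-1])
```

```text
rect ((544.2076416015625, -140.41427612304688), (212.2351837158203, 261.2977600097656), 3.6344738006591797)
top z 0.07069776983371312
((544.2076416015625, -140.41427612304688), (212.2351837158203, 261.2977600097656), 3.6344738006591797)
n [0.5083 0.0308 0.8607] ang 0.5342451217745972 dir 0.06048726519685385 res 0.0018609333309390064
```

View pics/b.png

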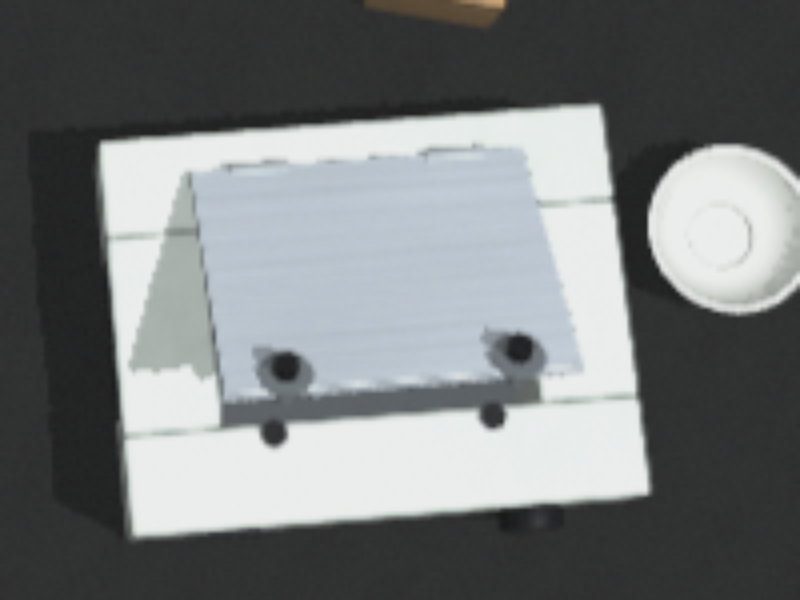

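The unit's centre is at about (0.550, -0.140), yaw 0.063, and the flap is open about 0.53 rad. This agrees with the hinge detection. I'll go above the middle of the flap with the fingers shut.

```bash
python3 -m inch '[{"tx":30,"ty":-22,"tz":0,"spin":0.03,"fingers":0},{"tx":60,"ty":-43,"tz":0,"spin":0.06,"fingers":0},{"tx":90,"ty":-65,"tz":0,"spin":0.1,"fingers":0},{"tx":120,"ty":-86,"tz":0,"spin":0.13,"fingers":0},{"tx":150,"ty":-108,"tz":0,"spin":0.167,"fingers":0},{"tx":180,"ty":-129,"tz":0,"spin":0.167,"fingers":0},{"tx":210,"ty":-151,"tz":0,"spin":0.167,"fingers":0},{"tx":240,"ty":-172,"tz":0,"spin":0.167,"fingers":0},{"tx":270,"ty":-194,"tz":0,"spin":0.167,"fingers":0},{"tx":300,"ty":-215,"tz":0,"spin":0.167,"fingers":0},{"tx":330,"ty":-237,"tz":0,"spin":0.167,"fingers":0},{"tx":360,"ty":-258,"tz":0,"spin":0.167,"fingers":0},{"tx":390,"ty":-280,"tz":0,"spin":0.167,"fingers":0},{"tx":420,"ty":-301,"tz":0,"spin":0.167,"fingers":0},{"tx":450,"ty":-323,"tz":0,"spin":0.167,"fingers":0},{"tx":480,"ty":-344,"tz":0,"spin":0.167,"fingers":0},{"tx":505,"ty":-362,"tz":0,"spin":0.167,"fingers":0},{"tx":505,"ty":-362,"tz":0,"spin":0.167,"fingers":0},{"tx":505,"ty":-362,"tz":0,"spin":0.167,"fingers":0},{"tx":505,"ty":-362,"tz":0,"spin":0.167,"fingers":0}]'
python3 - <<'E'
from h import *
s=bot.observe();print(s['clock'],s['tcp_pos'],s['tcp_rot'],s['width'],s['wrist_force'])
a,D=bot.camera('wrist');b,_=bot.camera('side')
for l in('flap_mid','pin_left_top','pin_right_top'):print(l,[(r['conf'],r['centre']) for r in bot.tip_of(l,'wrist')[:2]])
cv2.imwrite('pics/c.png',cv2.resize(np.hstack([a,b]),(800,300),interpolation=cv2.INTER_AREA)[...,::-1])
E
```

```text
clock: 2.67
tcp_pos: [0.5515, -0.1406, 0.2312]
tcp_rot: [0.0, 0.999, 0.032, -0.0]
wrist_force: [0.6, -0.7, 0.2]
width: -0.0001
finger_force: 0.0
2.6667 [ 0.55146396 -0.14064562  0.23115347] [ 4.45353122e-05  9.99484325e-01  3.21096536e-02 -2.28464615e-04] -6.089954737916015e-05 [ 0.6427158  -0.73541664  0.21098372]
flap_mid [(0.61, [322.6, 204.6])]
pin_left_top [(0.77, [238.5, 288.9])]
pin_right_top [(0.83, [404.6, 289.2])]
```

View pics/c.png

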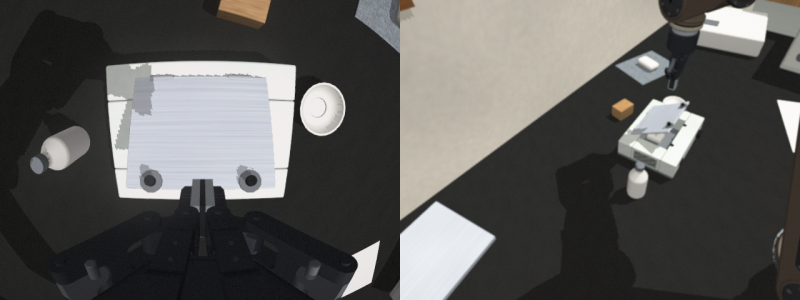

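The picture shows the shut fingertips midway between the two rivets, which are at about (240,289) and (404,289) in the wrist image. The path down is clear, so I'll push the flap down.

```bash
python3 -m inch '[{"tx":0,"ty":0,"tz":30,"spin":0,"fingers":0},{"tx":0,"ty":0,"tz":60,"spin":0,"fingers":0},{"tx":0,"ty":0,"tz":85,"spin":0,"fingers":0},{"tx":0,"ty":0,"tz":95,"spin":0,"fingers":0},{"tx":0,"ty":0,"tz":103,"spin":0,"fingers":0},{"tx":0,"ty":0,"tz":110,"spin":0,"fingers":0},{"tx":0,"ty":0,"tz":117,"spin":0,"fingers":0},{"tx":0,"ty":0,"tz":124,"spin":0,"fingers":0},{"tx":0,"ty":0,"tz":131,"spin":0,"fingers":0},{"tx":0,"ty":0,"tz":138,"spin":0,"fingers":0},{"tx":0,"ty":0,"tz":144,"spin":0,"fingers":0},{"tx":0,"ty":0,"tz":148,"spin":0,"fingers":0},{"tx":0,"ty":0,"tz":151,"spin":0,"fingers":0},{"tx":0,"ty":0,"tz":153,"spin":0,"fingers":0},{"tx":0,"ty":0,"tz":154,"spin":0,"fingers":0},{"tx":0,"ty":0,"tz":154,"spin":0,"fingers":0}]'
```

```text
clock: 4.25
tcp_pos: [0.5518, -0.1405, 0.0772]
tcp_rot: [0.0, 0.999, 0.032, 0.0]
wrist_force: [-0.5, -1.0, 0.0]
width: 0.0001
finger_force: 0.0
```

```bash
python3 -m inch '[{"tx":0,"ty":0,"tz":0.7,"spin":0,"fingers":0},{"tx":0,"ty":0,"tz":1.2,"spin":0,"fingers":0},{"tx":0,"ty":0,"tz":1.6,"spin":0,"fingers":0},{"tx":0,"ty":0,"tz":1.6,"spin":0,"fingers":0}]'
```

```text
clock: 4.58
tcp_pos: [0.552, -0.1406, 0.0765]
tcp_rot: [0.0, 0.999, 0.032, 0.0]
wrist_force: [-1.9, 0.9, 7.4]
width: 0.0001
finger_force: 3.9
```

```bash
python3 -m inch '[{"tx":0,"ty":0,"tz":-10,"spin":0,"fingers":0},{"tx":0,"ty":0,"tz":-35,"spin":0,"fingers":0},{"tx":0,"ty":0,"tz":-65,"spin":0,"fingers":0},{"tx":0,"ty":0,"tz":-95,"spin":0,"fingers":0},{"tx":0,"ty":0,"tz":-95,"spin":0,"fingers":0},{"tx":0,"ty":0,"tz":-95,"spin":0,"fingers":0}]'
python3 - <<'E'
from h import *
np.set_printoptions(precision=4,suppress=True)
c=bot.calibration('wrist');a,D=bot.camera('wrist');T=np.array(c['T'])
def ray(u,v):
    dx,dy=(u-c['cx'])/c['fx'],(v-c['cy'])/c['fy'];th=np.hypot(dx,dy)
    s=np.sin(th)/th;return T[:3,:3]@np.array([dx*s,-dy*s,-np.cos(th)])
for l,h in(('flap_mid',.0765),('flap_hinge',.0765),('pin_left_top',.088),('pin_right_top',.088)):
    for r in bot.tip_of(l,'wrist')[:2]:
        u,v=r['centre'];d=ray(u,v);k=(h-T[2,3])/d[2]
        th=np.hypot(u-c['cx'],v-c['cy'])/c['fx'];zd=D[int(round(v)),int(round(u))]
        print(l,r['conf'],(u,v),'plane',T[:3,3]+k*d,'depth',T[:3,3]+d*zd/np.cos(th))
t,Dt=bot.camera('top')
for l,h in(('pin_left_top',.088),('pin_right_top',.088)):
    for r in bot.tip_of(l,'top')[:2]:
        u,v=r['centre'];ct=bot.calibration('top');Tt=np.array(ct['T']);q=world('top',u,v,1.,ct)-Tt[:3,3]
        print('top',l,r['conf'],(u,v),Tt[:3,3]+q*(h-Tt[2,3])/q[2],world('top',u,v,Dt[int(round(v)),int(round(u))]))
cv2.imwrite('pics/d.png',np.hstack([cv2.resize(a,(520,390)),cv2.resize(t[210:330,340:480],(280,240)).copy() if 0 else cv2.copyMakeBorder(cv2.resize(t[210:330,340:480],(280,240)),0,150,0,0,cv2.BORDER_CONSTANT)])[...,::-1])
E
```

```text
clock: 5.08
tcp_pos: [0.5523, -0.1407, 0.1727]
tcp_rot: [0.001, 0.999, 0.032, 0.002]
wrist_force: [-0.3, -1.5, -1.8]
width: 0.0002
finger_force: 0.0
flap_hinge 0.79 (320.3, 129.1) plane [ 0.6241 -0.1341  0.0765] depth [ 0.6241 -0.1341  0.0763]
pin_left_top 0.85 (240.5, 320.9) plane [ 0.4896 -0.0851  0.088 ] depth [ 0.4901 -0.0853  0.0888]
pin_right_top 0.53 (393.9, 320.6) plane [ 0.4971 -0.1945  0.088 ] depth [ 0.4971 -0.1945  0.088 ]
```

View pics/d.png

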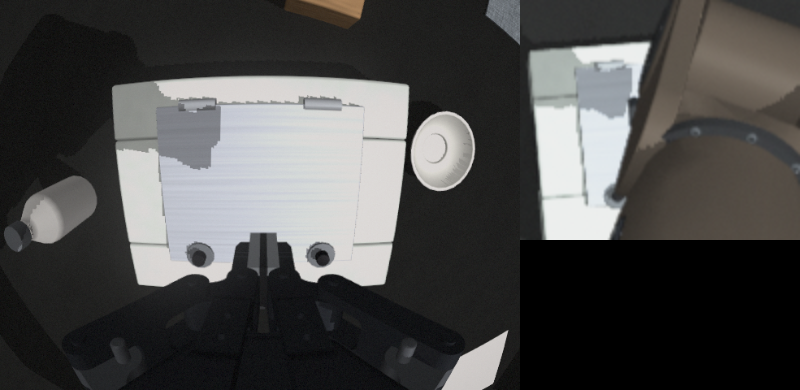

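The flap lies shut. The pins show at about (200,257) and (321,256) in the wrist half of the picture. Measured, they are at (0.490, -0.085) and (0.497, -0.1945), 109 mm apart and 88 mm high, as expected. Left pin first.

```bash
python3 -m inch '[{"tx":-20,"ty":-20,"tz":0,"spin":0,"fingers":0},{"tx":-40,"ty":-40,"tz":0,"spin":0,"fingers":0},{"tx":-58.5,"ty":-59,"tz":0,"spin":0,"fingers":0},{"tx":-58.5,"ty":-59,"tz":20,"spin":0,"fingers":0},{"tx":-58.5,"ty":-59,"tz":45,"spin":0,"fingers":0},{"tx":-58.5,"ty":-59,"tz":65,"spin":0,"fingers":0},{"tx":-58.5,"ty":-59,"tz":75,"spin":0,"fingers":0},{"tx":-58.5,"ty":-59,"tz":79,"spin":0,"fingers":0},{"tx":-58.5,"ty":-59,"tz":79,"spin":0,"fingers":0}]'
```

```text
clock: 6.23
tcp_pos: [0.4895, -0.0854, 0.0911]
tcp_rot: [-0.0, 0.999, 0.032, -0.001]
wrist_force: [0.9, 0.4, 0.3]
width: 0.0002
finger_force: 0.0
```

```bash
python3 -m inch '[{"tx":0.3,"ty":0,"tz":2,"spin":0,"fingers":0},{"tx":0.3,"ty":0,"tz":4,"spin":0,"fingers":0},{"tx":0.3,"ty":0,"tz":6,"spin":0,"fingers":0},{"tx":0.3,"ty":0,"tz":8,"spin":0,"fingers":0},{"tx":0.3,"ty":0,"tz":10,"spin":0,"fingers":0},{"tx":0.3,"ty":0,"tz":11.5,"spin":0,"fingers":0},{"tx":0.3,"ty":0,"tz":12.5,"spin":0,"fingers":0},{"tx":0.3,"ty":0,"tz":12.5,"spin":0,"fingers":0}]'
```

```text
clock: 6.9
tcp_pos: [0.4905, -0.0855, 0.08]
tcp_rot: [0.0, 0.999, 0.032, 0.001]
wrist_force: [-0.6, 0.5, 3.3]
width: -0.0001
finger_force: 1.7
```

```bash
python3 -m inch '[{"tx":0,"ty":0,"tz":1,"spin":0,"fingers":0},{"tx":0,"ty":0,"tz":2,"spin":0,"fingers":0},{"tx":0,"ty":0,"tz":2.5,"spin":0,"fingers":0},{"tx":0,"ty":0,"tz":2.5,"spin":0,"fingers":0}]'
```

```text
clock: 7.23
tcp_pos: [0.4907, -0.0856, 0.0792]
tcp_rot: [0.001, 0.999, 0.032, 0.002]
wrist_force: [-6.3, 1.1, 31.2]
width: 0.0001
finger_force: 15.6
```

Left pin home: the tip is stopped on the collar at 31 N. Now the right pin, using the same commanded height.

```bash
python3 -m inch '[{"tx":0,"ty":0,"tz":-15,"spin":0,"fingers":0},{"tx":0,"ty":0,"tz":-40,"spin":0,"fingers":0},{"tx":0,"ty":25,"tz":-40,"spin":0,"fingers":0},{"tx":0,"ty":55,"tz":-40,"spin":0,"fingers":0},{"tx":0,"ty":85,"tz":-40,"spin":0,"fingers":0},{"tx":0,"ty":109,"tz":-40,"spin":0,"fingers":0},{"tx":0,"ty":109,"tz":-40,"spin":0,"fingers":0},{"tx":0,"ty":109,"tz":-25,"spin":0,"fingers":0},{"tx":0,"ty":109,"tz":-16,"spin":0,"fingers":0},{"tx":0,"ty":109,"tz":-13,"spin":0,"fingers":0},{"tx":0,"ty":109,"tz":-11,"spin":0,"fingers":0},{"tx":0,"ty":109,"tz":-9,"spin":0,"fingers":0},{"tx":0,"ty":109,"tz":-7,"spin":0,"fingers":0},{"tx":0,"ty":109,"tz":-5,"spin":0,"fingers":0},{"tx":0,"ty":109,"tz":-3.5,"spin":0,"fingers":0},{"tx":0,"ty":109,"tz":-2.5,"spin":0,"fingers":0},{"tx":0,"ty":109,"tz":-1.5,"spin":0,"fingers":0},{"tx":0,"ty":109,"tz":-0.7,"spin":0,"fingers":0},{"tx":0,"ty":109,"tz":-0.2,"spin":0,"fingers":0},{"tx":0,"ty":109,"tz":-0.2,"spin":0,"fingers":0}]'
```

```text
clock: 8.9
tcp_pos: [0.4967, -0.1936, 0.0792]
tcp_rot: [0.0, 0.999, 0.032, 0.0]
wrist_force: [-10.4, 3.5, 29.4]
width: 0.0002
finger_force: 14.4
```

Also home. I'll lift off and check both.

```bash
python3 -m inch '[{"tx":0,"ty":0,"tz":-15,"spin":0,"fingers":0},{"tx":0,"ty":0,"tz":-45,"spin":0,"fingers":0},{"tx":0,"ty":-25,"tz":-80,"spin":0,"fingers":0},{"tx":0,"ty":-54,"tz":-110,"spin":0,"fingers":0},{"tx":30,"ty":-54,"tz":-130,"spin":0,"fingers":0},{"tx":55,"ty":-54,"tz":-130,"spin":0,"fingers":0},{"tx":55,"ty":-54,"tz":-130,"spin":0,"fingers":0},{"tx":55,"ty":-54,"tz":-130,"spin":0,"fingers":0}]'
python3 - <<'E'
from h import *
np.set_printoptions(precision=4,suppress=True)
c=bot.calibration('wrist');a,D=bot.camera('wrist');T=np.array(c['T'])
for l in('flap_mid','pin_left_top','pin_right_top'):
    for r in bot.tip_of(l,'wrist')[:1]:
        u,v=r['centre'];dx,dy=(u-c['cx'])/c['fx'],(v-c['cy'])/c['fy'];th=np.hypot(dx,dy)
        s=np.sin(th)/th;d=T[:3,:3]@np.array([dx*s,-dy*s,-np.cos(th)])
        zd=np.median(D[int(v)-1:int(v)+2,int(u)-1:int(u)+2]);print(l,r['conf'],(u,v),T[:3,3]+d*zd/np.cos(th))
cv2.imwrite('pics/e.png',cv2.resize(a[60:330,130:490],(800,600))[...,::-1])
E
```

```text
clock: 9.57
tcp_pos: [0.5489, -0.1359, 0.2072]
tcp_rot: [0.0, 0.999, 0.033, 0.0]
wrist_force: [0.5, 0.8, -0.2]
width: 0.0002
finger_force: 0.0
flap_mid 0.71 (326.0, 215.0) [ 0.5557 -0.1372  0.0769]
pin_left_top 0.65 (258.8, 290.7) [ 0.4898 -0.0869  0.0795]
pin_right_top 0.59 (396.4, 290.3) [ 0.4975 -0.1987  0.0799]
```

View pics/e.png

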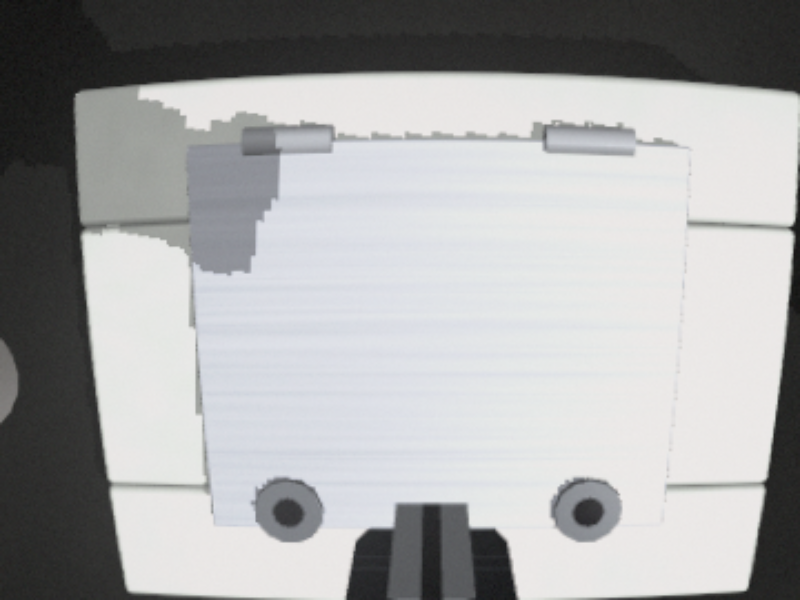

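The flap is level at 77 mm. Both pin heads, at (288,512) and (588,512), sit flush in their collars at about 80 mm. Handing in.

```bash
python3 -c "
from rig import bot
print(bot.finish_job())"
```

```text
the job is handed in; nothing more can be done
None
```

I shut the flap first, then pressed both rivet pins flush with their collars, and handed the job in with the arm clear at about 9.6 s; the hand-in call returned no verdict.

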